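# Cover the deburring bowl and hold the run dial at the third click

## Task

Set the loose cover onto the rim of the deburring bowl so that it sits seated and level, and let go of it. Then turn the machine's spring-return run dial clockwise past its first two clicks to the third one (the mark with three dots) and hold it there for at least a second; finish while still holding it, because it springs back when let go. Never turn the dial while the bowl is uncovered, and leave the nut, the ring flange and the paint marker where they are.

Things in the scene. Friction and masses are not known exactly. Their poses are not given: they have to be found in the camera images.
- deburrer: small deburring machine, fixed: grey housing 140 x 300 x 50 mm (x, y, z), origin at the centre of its underside. On top, at its +y end, an open round steel bowl (axis x=0, y=+85 mm; 92 mm outer diameter, rim 45 mm above the housing top; two short tubes lie low inside); at its -y end a black dial (axis x=0, y=-85 mm). Position and yaw vary.
- bowl_rim (a point): centre of the bowl's mouth, in the plane of the rim, 95 mm above the surface. The mouth is about 82 mm wide inside, 92 mm outside.
- cover: loose round aluminium cover, about 0.16 kg, lying right way up. Origin at the centre of its underside, z up. From below: centring boss 70 mm in diameter, 8 mm deep, which goes into the bowl's mouth; flange 106 mm in diameter, z = 8 to 13 mm, which then rests on the rim (origin 8 mm below the rim plane); thin stem; round upright knob 24 mm in diameter, z = 23 to 50 mm, to hold it by.
- run_dial (a joint): angle of the run dial, rad: 0 at rest, growing clockwise seen from above about a vertical axis. Clicks at 0.40, 0.80 and 1.20 (the third); firm stop at 1.30. Its spring pulls it back to 0 from everywhere. Turning takes 0.08 to 0.26 N m: the torque eases between clicks and jumps up by about 0.1 as the dial drops into each one.
- run_dial_grip (a point): on the dial's axis in its grip bar, 80 mm above the surface; turns with the dial. Bar: 56 mm long (point's x; pointer at +x), 13 mm thick (y), top 90 mm above the surface; it stands on a round skirt 64 mm wide, top at 58 mm. At rest it points 0.6 rad counterclockwise of the machine's +x; raised marks with 0, 1, 2, 3 dots show rest and the clicks.
- hex_nut: loose steel hex nut, 30 x 34 x 16 mm, a bystander; origin at the centre of its underside
- ring_flange: loose steel ring flange, 62 mm in diameter, 12 mm thick, a bystander; origin at the centre of its underside
- paint_marker: loose paint marker pen, 15 x 128 x 15 mm, lying, a bystander; origin at the centre of its underside

How it is judged:
On the way, in this order (a step that is already met when the one before it is completed fails the run):
1. the cover sits seated and level on the bowl's rim, let go (horizontal distance between cover and bowl_rim below 0.008 m and z of cover in the frame of bowl_rim below -0.0055 m and angle between cover's own z axis and vertical below 0.04 rad and contact force between the fingers and cover below 0.1 N), for 0.3 s.
2. the dial is turned to the third click and held there for a second (value of joint run_dial above 1.1 rad), for 1 s.
At the end, for the whole second after the job is handed in: the fingers hold the run dial still at the third click (joint above 1.10 rad; click at 1.20, stop at 1.30), and the untouched cover sits on the bowl within 8 mm of its centre, its flange within 2.5 mm of the rim and level within 0.04 rad (all of step 1 and value of joint run_dial above 1.1 rad and velocity of joint run_dial below 0.1 rad/s and contact force between the fingers and deburrer above 0.5 N and contact force between the arm and cover below 0.1 N); the arm keeps its last pose, push and grip.
It fails at once if the dial is turned (over 0.25 rad) while the cover is not on the bowl (value of joint run_dial above 0.25 rad and (horizontal distance between cover and bowl_rim above 0.015 m or z of cover in the frame of bowl_rim above 0.005 m)).
It fails at once if the nut is moved by more than 30 mm (distance of hex_nut from where it was at the start of the episode above 0.03 m).
It fails at once if the ring flange is moved by more than 30 mm (distance of ring_flange from where it was at the start of the episode above 0.03 m).
It fails at once if the paint marker is moved by more than 30 mm (distance of paint_marker from where it was at the start of the episode above 0.03 m).
It also fails if it takes over 53 s, if anything falls off the work surface, if the arm or the gripper's body presses on something with over 40 N, if the wrist force passes 120 N, or if a joint passes its speed limit or range.

## Robot

A 7-joint arm with a two-finger parallel gripper is mounted at the origin on a cart in front of the work surface, level with it; the furniture and walls round the work are solid. World frame = base frame: x ahead of the robot, y to its left, z up, the work surface at z = 0. Lengths are in m, angles in rad, forces in N, time in s.
With the tool pointing down it reaches from about 0.4 to 0.9 m from the base axis. Payload 5.5 kg.
Tool frame: the origin (TCP) lies midway between the tips of the shut fingers; the grasp point (between the pads) lies 19 mm behind it (manip.grip_depth is the distance from the TCP to the grasp point, in m); z points along the fingers, y is the line along which they close (so a half turn about z gives the same grasp; the last joint's range is limited). The gripper opens to 92 mm and grips with 3 to 60 N. Pads are 19 mm wide; open, the fingers measure 130 mm over their backs; the gripper's body (75 mm by 190 mm) begins 47 mm behind the grasp point.
Start: joints at [1.549, 0.501, -0.427, 1.55, 0.221, 1.138, -0.21], TCP at [0.183, -0.624, 0.227] pointing down, gripper open.
Joint ranges: [-2.88, 2.88], [-0.31, 2.03], [-1.54, 1.56], [0.2, 2.42], [-1.41, 4.55], [0.19, 2.02], [-2.57, 2.57]. Speed limits (rad/s): [2.57, 2.57, 3.14, 3.14, 3.14, 3.14, 3.14].

## Interface

Orientations are given as a unit quaternion [x, y, z, w].
In Python, from bench import manip, effector, viewer gives the robot as it stands. Calls block until the motion is done:
- manip.move_pose(position, orientation): joint-space move of the TCP to a pose.
- manip.servo_line(position, ori=None, vel=0.15): straight line of the TCP; ori=None keeps the orientation; vel is the mean speed in m/s.
- manip.movej(angles): joint-space move.
- effector.open_jaws() and effector.close(f_grip=None): open the fingers fully, or close them until they stop; f_grip is the grip in N (None keeps the last).
- manip.sleep(seconds).
- manip.solve_ik(position, orientation): joint angles nearest the present ones, or None.
- viewer.get_image(name): name is "scene" or "top"; returns the picture (400x640x3 uint8, red, green, blue); there is no depth.
- viewer.get_calibration(name): a dict with "vfov" (degrees; the focal length in pixels is half the picture's height over the tangent of half this angle, whatever the lens; pixels are square), "cx", "cy" (the principal point, pixels), "eye" and "attitude" of the camera in the world. Camera axes: x right, y down, z forward; pixel columns grow to the right and rows downward; lengths in m; the calibration is good to about 2 mm. A picture is of the moment at which its call begins. get_calibration takes no time and is no camera call.
A pose or a line that the arm cannot do raises manip.PlanningError and nothing moves.
- manip.hand_in(): hands the job in; it is judged then, once.
Readings, each from a call of its own:
- manip.current_clock(): time.
- manip.current_q(): joint angles.
- manip.current_joint_velocities(): joint speeds.
- manip.current_tau(): joint torques, N m.
- manip.current_tool_pos(): TCP position.
- manip.current_tcp_rot(): TCP orientation.
- manip.current_force(): force on the tool from outside, world axes, zero at the start.
- manip.current_wrist_torque(): the same for the moment, N m.
- manip.current_finger_gap(): finger opening in m.
- manip.current_gripper_force(): force on a finger pad.
Only numpy, scipy, OpenCV 4.12 (cv2) and the standard library are available. Lean on these libraries where they do the work, as an engineer would, in place of code of your own. Each camera call takes 0.05 s, during which the arm holds its last target. There are 200 camera calls.

## Working session

There is one attempt and no reset: what is moved stays moved. The work goes in short steps, each a Python script; the robot and the scene stay as the last script left them, time stands still between calls to the robot, and variables do not carry over. Pictures are saved under pics/ and viewed, at most 10 in all, crops included, and the job is handed in when it is done.

```bash
mkdir -p pics; python3 - <<'E'
from bench import manip, effector, viewer
import cv2
for n in ("scene","top"):
    im=viewer.get_image(n); cv2.imwrite(f"pics/{n}0.png",im[:,:,::-1]); print(n,viewer.get_calibration(n))
print(manip.current_clock(),manip.grip_depth,manip.current_tcp_rot(),manip.current_tool_pos())
E
ls
```

```text
scene {'vfov': 42.84497989496289, 'cx': 317.62606188472245, 'cy': 200.14639411966965, 'eye': array([-0.21793741,  0.55664945,  0.98468096]), 'attitude': array([-0.42639966,  0.80583608, -0.3663115 ,  0.18608445])}
top {'vfov': 43.57134889019292, 'cx': 315.7561209482363, 'cy': 197.79055048057896, 'eye': array([ 0.37063276, -0.02025647,  1.2511615 ]), 'attitude': array([ 0.70662527, -0.7020696 ,  0.0581059 , -0.0663529 ])}
0.1 0.0188 [ 9.89877153e-01  1.41924126e-01 -9.00419546e-05 -8.69827286e-04] [ 0.18239421 -0.62323333  0.22577879]
pics
```

View pics/scene0.png

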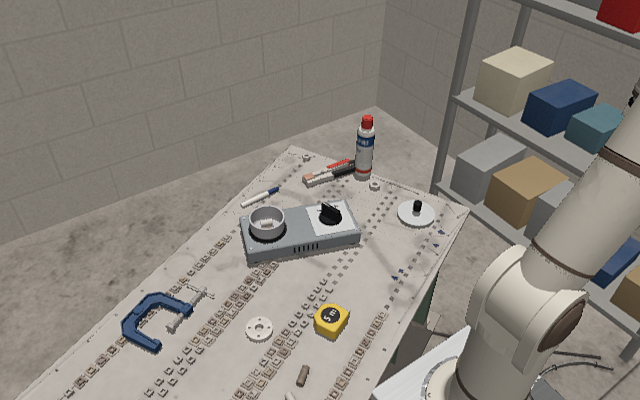

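View pics/top0.png

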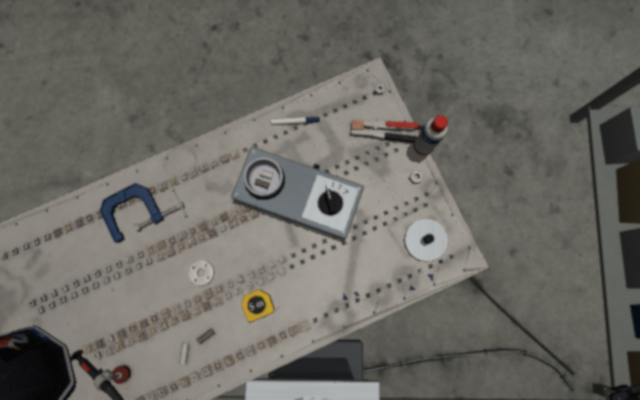

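The scene view shows the bowl at about (267,222), the dial at (330,213) and the cover knob at (417,205). The top view shows them at (263,176), (331,202) and (428,239). Next I'll segment and triangulate.

```bash
cat > h.py <<'E'
import numpy as np, cv2
from scipy.spatial.transform import Rotation as R
from bench import manip, effector, viewer
def ray(n,uv):
    c=viewer.get_calibration(n); f=200/np.tan(np.radians(c["vfov"]/2))
    d=R.from_quat(c["attitude"]).apply([(uv[0]-c["cx"])/f,(uv[1]-c["cy"])/f,1.]); return c["eye"],d/np.linalg.norm(d)
def plane(n,uv,z):
    e,d=ray(n,uv); return e+d*(z-e[2])/d[2]
def tri(a,b):  # scene uv, top uv
    (e1,d1),(e2,d2)=ray("scene",a),ray("top",b)
    s=np.linalg.lstsq(np.c_[d1,-d2],e2-e1,rcond=None)[0]
    p,q=e1+s[0]*d1,e2+s[1]*d2; return (p+q)/2,np.linalg.norm(p-q)
def proj(n,P):
    c=viewer.get_calibration(n); f=200/np.tan(np.radians(c["vfov"]/2))
    p=R.from_quat(c["attitude"]).inv().apply(np.asarray(P)-c["eye"]); return p[0]/p[2]*f+c["cx"],p[1]/p[2]*f+c["cy"]
def down(yaw): # tool z down, tool y axis at world angle yaw
    y=np.array([np.cos(yaw),np.sin(yaw),0]); z=np.array([0,0,-1.]); return R.from_matrix(np.c_[np.cross(y,z),y,z]).as_quat()
E
python3 - <<'E'
from h import *
for a,b,n in [((267,213),(263,174),"bowl rim"),((330,208),(331,200),"dial"),((417,202),(428,239),"knob"),((375,185),(416,177),"nut"),((259,330),(201,272),"ring"),((262,196),(297,121),"marker"),((367,122),(440,124),"can top")]: print(n,*tri(a,b))
s=cv2.imread("pics/scene0.png"); t=cv2.imread("pics/top0.png")
c=[s[185:275,225:375],t[140:245,225:375],s[185:235,380:455],t[210:270,390:465]]
c=[cv2.resize(c[0],None,fx=4,fy=4,interpolation=2)[:360],cv2.resize(c[1],None,fx=4,fy=4)[:420],cv2.resize(c[2],None,fx=4,fy=4),cv2.resize(c[3],None,fx=4,fy=4)]
cv2.imwrite("pics/c1.png",np.vstack([c[0],np.hstack([c[2],np.zeros((200,300,3),np.uint8)])]))
cv2.imwrite("pics/c2.png",np.vstack([c[1][:360],np.hstack([c[3],np.zeros((240,300,3),np.uint8)])]))
E
```

```text
bowl rim [0.63026177 0.11728761 0.10207483] 0.003551508134426509
dial [ 0.57395382 -0.0419675   0.08060106] 6.64995273187448e-05
knob [ 0.48537939 -0.27482138  0.05213631] 0.00017052045222123337
nut [ 0.64553468 -0.25957174  0.0095078 ] 0.003066293871906771
ring [ 0.40359668  0.27732951 -0.00166554] 0.004055634661028472
marker [0.79389168 0.04425337 0.00553944] 0.0031744060497754436
can top [ 0.73092037 -0.28307864  0.17689108] 0.0003080061112590765
```

View pics/c1.png

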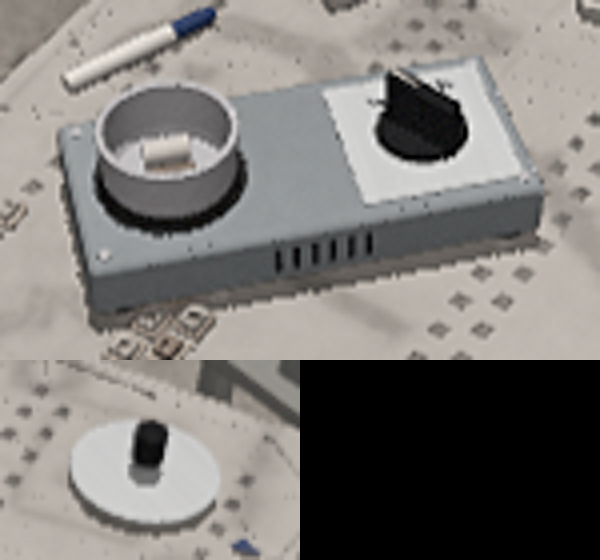

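View pics/c2.png

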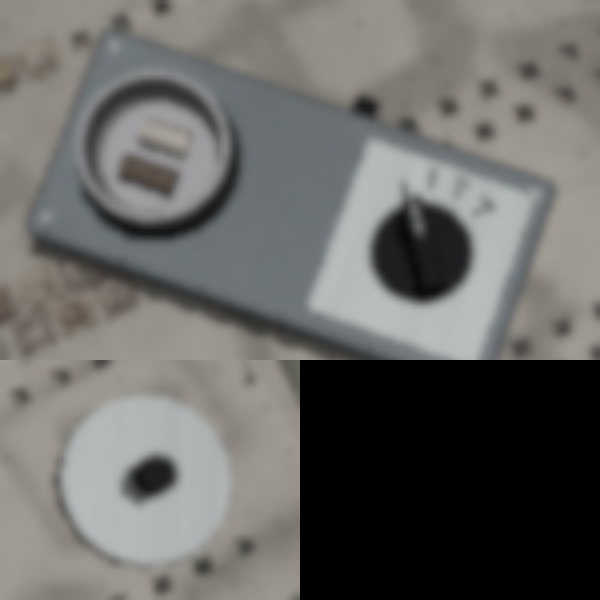

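The crops show the rim, the dial skirt and the cover disc clearly. Next I'll fit masks and hand-checked edge points.

```bash
python3 - <<'E'
from h import *
s=cv2.imread("pics/scene0.png"); t=cv2.imread("pics/top0.png")
S=lambda x,y:(225+(x+.5)/4-.5,185+(y+.5)/4-.5); T=lambda x,y:(225+(x+.5)/4-.5,140+(y+.5)/4-.5)
def disc(n,im,x0,y0,x1,y1,z):
    g=cv2.resize(im[y0:y1,x0:x1],None,fx=4,fy=4,interpolation=cv2.INTER_CUBIC); g=g.astype(int)
    # white-bluish cover: b>=r (table is warmer)
    m=((g[:,:,0]-g[:,:,2]>-2)&(g.mean(2)>140)).astype(np.uint8)
    m=cv2.morphologyEx(m,cv2.MORPH_OPEN,np.ones((7,7)))
    c=max(cv2.findContours(m,0,1)[0],key=cv2.contourArea); c=cv2.convexHull(c)
    el=cv2.fitEllipse(c); pts=np.array([plane(n,(x0+(p[0][0]+.5)/4-.5,y0+(p[0][1]+.5)/4-.5),z)[:2] for p in c])
    cc,r=cv2.minEnclosingCircle(pts.astype(np.float32)); A=np.c_[2*pts,np.ones(len(pts))]; k=np.linalg.lstsq(A,(pts**2).sum(1),rcond=None)[0]
    print(n,"disc circle",k[:2],np.sqrt(k[2]+k[:2]@k[:2]),"enc",cc,r)
    uv=(x0+(el[0][0]+.5)/4-.5,y0+(el[0][1]+.5)/4-.5); return uv
a=disc("scene",s,380,185,455,235,.013); b=disc("top",t,390,210,465,270,.013); print(a,b,"cover tri",tri(a,b))
def knob(im,x0,y0,x1,y1):
    g=im[y0:y1,x0:x1].max(2)<70; ys,xs=np.nonzero(g); return x0+xs.mean(),y0+ys.mean(),xs.min()+x0,xs.max()+x0,ys.min()+y0,ys.max()+y0
print("knob",knob(s,405,192,428,218),knob(t,415,228,440,252))
print("knobtop tri",tri((417.6,202),(428.9,237.8)))
def rimfit(n,pts,z):
    p=np.array([plane(n,q,z)[:2] for q in pts]); k=np.linalg.lstsq(np.c_[2*p,np.ones(len(p))],(p**2).sum(1),rcond=None)[0]; return k[:2],np.sqrt(k[2]+k[:2]@k[:2])
print("rim s",rimfit("scene",[S(96,132),S(240,130),S(168,84),S(166,181)],.095)); print("rim t",rimfit("top",[T(76,150),T(232,148),T(153,70),T(156,228)],.095))
print("rim tri",tri(S(168,132),T(154,149)))
print("dial skirt t",rimfit("top",[T(371,250),T(472,250),T(421,200),T(421,302)],.058))
for nm,p,q in [("LB",S(60,127),T(108,33)),("LF",S(90,272),T(33,237)),("RB",S(482,60),T(552,185))]: print(nm,plane("scene",p,.05),plane("top",q,.05),tri(p,q))
print("RF",plane("scene",S(540,187),.05))
# nut, marker ends
for q in [(416,177),(380,90)]: print(plane("top",q,.008))
E
```

```text
scene disc circle [ 0.51168626 -0.25753673] 0.020068082340309924 enc (0.5087070465087891, -0.2560237646102905) 0.023526892066001892
top disc circle [ 0.48821827 -0.27808024] 0.052211169439716945 enc (0.48816582560539246, -0.2779790461063385) 0.05292130261659622
(404.4561252593994, 209.20256423950195) (426.0011291503906, 239.54548454284668) cover tri (array([ 0.49754895, -0.26560238,  0.01943038]), np.float64(0.030325821276551333))
knob (np.float64(417.0240963855422), np.float64(205.75903614457832), np.int64(413), np.int64(421), np.int64(200), np.int64(211)) (np.float64(427.57142857142856), np.float64(238.8), np.int64(423), np.int64(432), np.int64(235), np.int64(243))
knobtop tri (array([ 0.48786041, -0.27858852,  0.04855321]), np.float64(0.0023132898451761353))
rim s (array([0.62179878, 0.12170972]), np.float64(0.045077255022248235))
rim t (array([0.62644083, 0.11905022]), np.float64(0.04705953872046941))
rim tri (array([0.62716108, 0.11945072, 0.08902784]), np.float64(0.0007837643832084366))
dial skirt t (array([ 0.5721508, -0.039996 ]), np.float64(0.030890328179391628))
LB [0.70778273 0.15738485 0.05      ] [0.70967993 0.15499265 0.05      ] (array([0.71085384, 0.15573828, 0.04661479]), np.float64(0.0006395765401388434))
LF [0.58156225 0.20369994 0.05      ] [0.58070997 0.19699107 0.05      ] (array([0.58337551, 0.20006259, 0.0452066 ]), np.float64(0.005554638508216246))
RB [ 0.6054906  -0.11718317  0.05      ] [ 0.6147412  -0.11982301  0.05      ] (array([ 0.61501586, -0.12214762,  0.0410695 ]), np.float64(0.004405015442563414))
RF [ 0.48491701 -0.07373686  0.05      ]
[ 0.64694667 -0.25876935  0.008     ]
[ 0.87979867 -0.17108525  0.008     ]
```

Heights and sizes agree with the text: rim 0.089, knob top 0.049, bowl to dial 168 mm. The machine yaw comes out at about -0.33 rad. Next I'll check IK and approach the cover.

```bash
python3 - <<'E'
from h import *
print(plane("scene",(415.8,211.6),.013))
for y in (-1.3,1.84):
  for d in (0,-.6,-1.0,-1.3):
    q=manip.solve_ik([.572,-.041,.064],down(y+d)); print(y,d,None if q is None else np.round(q,2))
for y in (-1.3,-.8,-2,0.6):
    for p in ([.488,-.278,.02],[.626,.119,.13],[.488,-.278,.25],[.626,.119,.25]):
        q=manip.solve_ik(p,down(y)); print(y,p,None if q is None else np.round(q,2))
E
```

```text
[ 0.48655371 -0.27895331  0.013     ]
-1.3 0 [ 0.53  0.64 -0.67  1.86  0.53  0.83 -1.71]
-1.3 -0.6 [ 0.48  0.62 -0.6   1.86  0.47  0.81 -2.26]
-1.3 -1.0 [-0.33  0.58  0.46  1.89 -0.36  0.75 -1.97]
-1.3 -1.3 [-0.    0.54  0.04  1.88 -0.03  0.72 -2.55]
1.84 0 [ 0.68  0.73 -0.89  1.85  0.71  0.91  1.29]
1.84 -0.6 [ 0.78  0.83 -1.05  1.85  0.86  1.    0.59]
1.84 -1.0 [ 0.75  0.8  -1.01  1.85  0.82  0.98  0.22]
1.84 -1.3 [ 0.73  0.78 -0.97  1.85  0.79  0.95 -0.06]
-1.3 [0.488, -0.278, 0.02] [ 0.86  0.66 -0.51  1.9   0.48  0.7  -1.22]
-1.3 [0.626, 0.119, 0.13] [ 0.42  0.76 -0.96  1.65  0.69  1.1  -2.04]
-1.3 [0.488, -0.278, 0.25] [ 1.01  0.36 -0.68  1.75  0.25  1.12 -1.04]
-1.3 [0.626, 0.119, 0.25] [ 0.56  0.78 -1.28  1.54  0.75  1.39 -2.08]
-0.8 [0.488, -0.278, 0.02] [ 0.91  0.68 -0.57  1.9   0.54  0.72 -0.77]
-0.8 [0.626, 0.119, 0.13] [ 0.45  0.79 -1.02  1.65  0.74  1.13 -1.58]
-0.8 [0.488, -0.278, 0.25] [ 1.08  0.38 -0.76  1.74  0.29  1.13 -0.58]
-0.8 [0.626, 0.119, 0.25] [ 0.54  0.75 -1.24  1.54  0.72  1.37 -1.56]
-2 [0.488, -0.278, 0.02] [ 0.74  0.63 -0.35  1.91  0.33  0.66 -1.8 ]
-2 [0.626, 0.119, 0.13] [ 0.21  0.63 -0.61  1.66  0.41  0.99 -2.55]
-2 [0.488, -0.278, 0.25] [ 0.9   0.33 -0.53  1.75  0.18  1.11 -1.69]
-2 [0.626, 0.119, 0.25] [ 0.33  0.54 -0.8   1.55  0.4   1.22 -2.54]
0.6 [0.488, -0.278, 0.02] [ 1.05  0.74 -0.76  1.9   0.71  0.79  0.5 ]
0.6 [0.626, 0.119, 0.13] [ 0.33  0.69 -0.81  1.66  0.56  1.04 -0.05]
0.6 [0.488, -0.278, 0.25] [ 1.21  0.44 -0.96  1.74  0.39  1.17  0.74]
0.6 [0.626, 0.119, 0.25] [ 0.57  0.79 -1.3   1.54  0.77  1.4  -0.2 ]
```

```bash
python3 - <<'E'
from h import *
o=down(-.8)
manip.move_pose([.4875,-.2785,.16],o)
for n in ("scene","top"): cv2.imwrite(f"pics/{n}1.png",viewer.get_image(n)[:,:,::-1])
manip.servo_line([.4875,-.2785,.0205],vel=.1)
print(manip.current_force(),manip.current_tool_pos())
effector.close(25); print(manip.current_finger_gap(),manip.current_gripper_force())
manip.servo_line([.4875,-.2785,.20],vel=.12)
print(manip.current_finger_gap(),manip.current_force(),manip.current_tool_pos(),manip.current_clock())
s,t=[viewer.get_image(n)[:,:,::-1] for n in ("scene","top")]
p=np.array(proj("scene",[.4875,-.2785,.2])).astype(int);q=np.array(proj("top",[.4875,-.2785,.2])).astype(int)
print(p,q)
cr=lambda i,c:cv2.resize(i[max(0,c[1]-60):,max(0,c[0]-60):][:120,:120],(480,480))
cv2.imwrite("pics/h1.png",cv2.resize(np.hstack([cr(s,p),cr(t,q)]),(800,400)))
E
```

```text
[ 0.36324418  0.18462825 -0.27929529] [ 0.48802037 -0.27875723  0.0211474 ]
0.02343807836441692 24.999922513961792
0.023590119967718818 [ 0.20881811 -0.27927441 -0.84175698] [ 0.48696118 -0.27825745  0.1991327 ] 6.15
[425 158] [444 231]
```

View pics/h1.png

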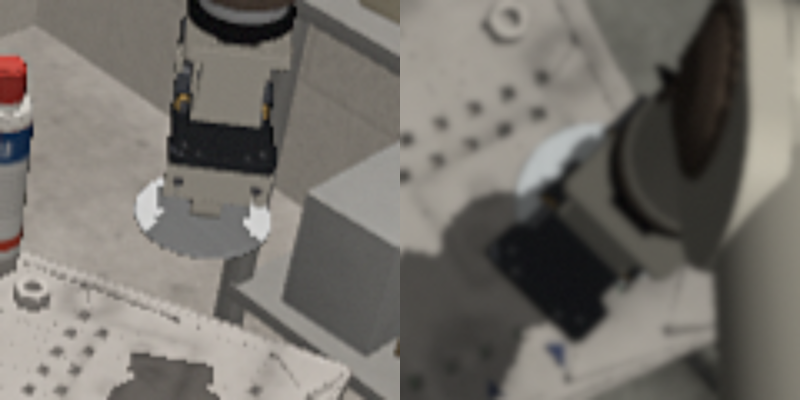

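The cover is held level and centred: in the scene view the disc centre is at u≈426, and the TCP projects to 425. On to the bowl.

```bash
python3 - <<'E'
from h import *
o=down(-.8); X,Y=.626,.1197
manip.move_pose([.52,-.15,.25],o)
manip.move_pose([X,Y,.22],o)
manip.servo_line([X,Y,.135],vel=.08)
f0=manip.current_force(); print(f0,manip.current_tool_pos())
s,t=[viewer.get_image(n)[:,:,::-1] for n in ("scene","top")]
cv2.imwrite("pics/h2.png",np.hstack([cv2.resize(s[150:260,200:330],None,fx=3,fy=3),cv2.resize(t[120:230,200:330],None,fx=3,fy=3)]))
E
```

```text
[-0.53507622  0.57327086 -2.3462907 ] [0.62649681 0.11994589 0.13566791]
```

View pics/h2.png

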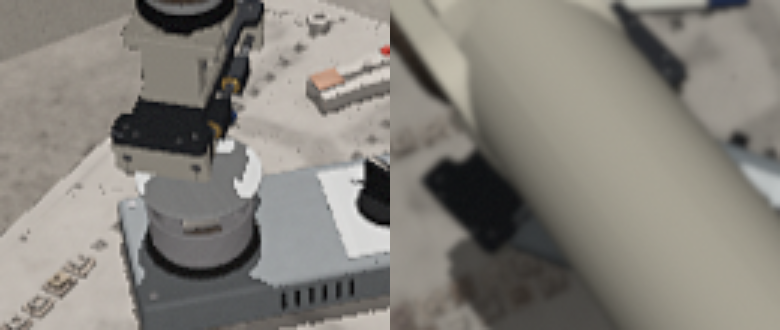

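The cover hovers over the bowl and is aligned to within about 1 px in the scene view. Lowering it with force watch.

```bash
python3 - <<'E'
from h import *
X,Y=.626,.1197
print(proj("scene",[X,Y,.1255])[0]-proj("scene",[X,Y,.08])[0])
f0=manip.current_force()[2]
for z in np.arange(.130,.1029,-.003):
    manip.servo_line([X,Y,z],vel=.05)
    f=manip.current_force(); print(round(z,4),np.round(f,2),np.round(manip.current_tool_pos(),4))
    if abs(f[2]-f0)>4: break
print(np.round(manip.current_wrist_torque(),2),manip.current_clock())
E
```

```text
-0.974493445135181
0.13 [-0.56 -0.14 -2.3 ] [0.6257 0.1195 0.1296]
0.127 [-1.18  0.32 -1.98] [0.6258 0.1196 0.1267]
0.124 [-0.23 -1.02 -1.48] [0.6258 0.1196 0.1237]
0.121 [ 0.02 -0.28 -1.62] [0.6258 0.1196 0.1207]
0.118 [ 0.78  0.14 -1.72] [0.6258 0.1196 0.1177]
0.115 [ 0.01 -0.95 -1.85] [0.6258 0.1196 0.1147]
0.112 [-0.18 -0.82 -1.6 ] [0.6258 0.1197 0.1117]
0.109 [-0.49 -0.42 -1.8 ] [0.6258 0.1196 0.1087]
0.106 [-2.46 -1.43  7.69] [0.6265 0.12   0.1075]
[-0.25  0.63 -0.  ] 11.5667
```

Contact came at TCP z 0.1075, exactly the seated height. Releasing and retreating.

```bash
python3 - <<'E'
from h import *
X,Y=.626,.1197
manip.servo_line([X,Y,.1075],vel=.05)
effector.open_jaws(); print(manip.current_finger_gap(),manip.current_tool_pos())
manip.servo_line([X,Y,.24],vel=.12)
manip.move_pose([.50,-.22,.26],down(-.8))
s,t=[viewer.get_image(n)[:,:,::-1] for n in ("scene","top")]
cv2.imwrite("pics/h3.png",np.vstack([np.hstack([cv2.resize(i[a:a+70,225:375],None,fx=4,fy=4)]) for i,a in ((s,180),(t,145))]))
print(manip.current_clock())
E
```

```text
0.09186793252957758 [0.62601295 0.11970804 0.10751433]
15.7083
```

View pics/h3.png

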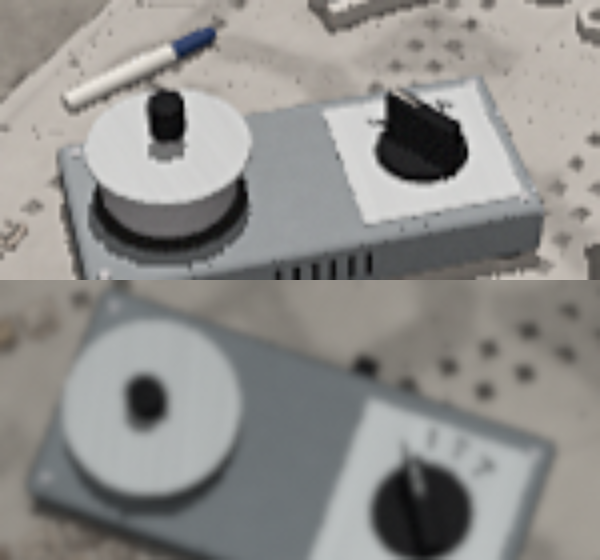

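The cover is seated. In the top view its centre is at (262.8,176.9), against a rim centre of (263.1,176.9). The dial is still at rest. Next I'll grip the dial bar.

```bash
python3 - <<'E'
from h import *
D=[.572,-.041]; o=down(1.84)
manip.move_pose(D+[.20],o); manip.servo_line(D+[.064],vel=.1)
print(manip.current_force(),manip.current_tool_pos(),np.round(manip.current_q(),2))
effector.close(50); manip.sleep(.2)
print(manip.current_finger_gap(),manip.current_gripper_force(),manip.current_tool_pos(),manip.current_force(),manip.current_wrist_torque(),manip.current_clock())
E
```

```text
[-0.30474591 -0.86448997  0.41290498] [ 0.57250129 -0.04096703  0.06465518] [ 0.85  0.93 -1.19  1.85  0.98  1.1   1.11]
0.012391707963909626 49.994643330574036 [ 0.5719405  -0.04071155  0.0640262 ] [-0.26863565  1.42562878  0.81897694] [ 0.36941504 -0.0035491  -0.11688189] 20.3
```

The grip is good: gap 12.4 mm, little side force. Turning in steps.

```bash
python3 - <<'E'
from h import *
D=[.572,-.041,.064]
for a in (.2,.4,.6,.8,1.0,1.1,1.2,1.24):
    manip.move_pose(D,down(1.84-a))
    y=R.from_quat(manip.current_tcp_rot()).as_matrix()[:,1]
    print(a,"turned",round(1.84-np.arctan2(y[1],y[0]),3),"F",np.round(manip.current_force(),1),"M",np.round(manip.current_wrist_torque(),3),round(manip.current_finger_gap(),4),round(manip.current_clock(),2))
manip.sleep(.3)
s,t=[viewer.get_image(n)[:,:,::-1] for n in ("scene","top")]
cv2.imwrite("pics/h4.png",np.vstack([np.hstack([cv2.resize(i[a:a+70,225:375],None,fx=4,fy=4)]) for i,a in ((s,180),(t,145))]))
E
```

```text
0.2 turned 0.195 F [-0.4  2.5 -0.6] M [ 0.491 -0.061  0.179] 0.0128 20.59
0.4 turned 0.393 F [-0.5  2.7 -0.6] M [ 0.641 -0.059  0.031] 0.0127 20.88
0.6 turned 0.591 F [-0.3  3.  -0.1] M [ 0.729 -0.09   0.16 ] 0.0126 21.18
0.8 turned 0.791 F [-0.1  4.2 -0.2] M [ 0.952 -0.139  0.147] 0.0127 21.47
1.0 turned 0.991 F [ 0.2  4.6 -1.9] M [ 1.065 -0.133  0.166] 0.0127 21.76
1.1 turned 1.092 F [ 0.1  5.7 -1.7] M [ 1.082 -0.204  0.096] 0.0128 22.01
1.2 turned 1.191 F [ 0.6  5.  -1.5] M [ 1.163 -0.207  0.057] 0.0124 22.26
1.24 turned 1.231 F [ 0.7  5.  -1.5] M [ 1.237 -0.161  0.226] 0.0125 22.51
```

View pics/h4.png

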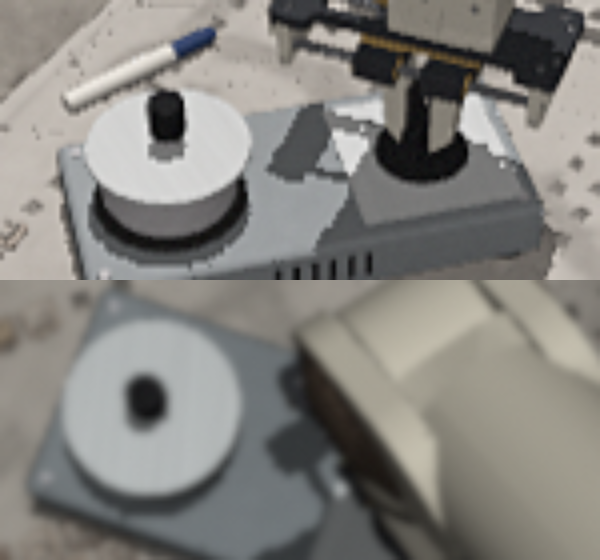

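The cover is untouched and the dial has followed. I'll nudge a little further, read the torque and hold.

```bash
python3 - <<'E'
from h import *
D=[.572,-.041,.064]
for a in (1.26,1.28):
    manip.move_pose(D,down(1.84-a)); manip.sleep(.3)
    m=[]
    for _ in range(6): manip.sleep(.04); m.append(manip.current_wrist_torque()[2])
    y=R.from_quat(manip.current_tcp_rot()).as_matrix()[:,1]
    print(a,round(1.84-np.arctan2(y[1],y[0]),3),np.mean(m),np.std(m),manip.current_force(),manip.current_clock())
E
```

```text
1.26 1.251 0.2483982632637977 0.024492796967927825 [-0.29133672  4.6736154  -1.67280229] 23.7083
1.28 1.271 0.16788033333079486 0.023144885363446967 [ 0.25674034  5.30181088 -1.49399673] 24.5083
```

```bash
python3 - <<'E'
from h import *
manip.sleep(1.3); print(manip.current_finger_gap(),manip.current_wrist_torque(),manip.current_clock()); print(manip.hand_in())
E
```

```text
0.012423574732757374 [ 1.11720308 -0.21790769  0.17212623] 25.8083
the job is handed in; nothing more can be done
None
```

I handed the job in at about 26 s: the cover is seated on the bowl and released, and the gripper is holding the dial at about 1.27 rad, past the third click. The dial angle is inferred from how far the gripper turned, because the joint itself gives no reading, and the hand-in returned no verdict.

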